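# Ready the label reader and show it the notched filter plate

### The job

First press the label reader's battery cover down until its spring clip snaps over the edge and holds it shut by itself. Then take the filter plate with the notched corner out of the rack, leaving the square-cornered blanks standing there, and show its label to the reader: the frosted label strip, which is at the notched end, on the lens axis about 10 cm in front of the lens, label side up and facing squarely into the sloping lens, long edges level. Finish while still holding the plate there, steady and touching nothing but the gripper.

Things in the scene. Friction and masses are not known exactly. Their poses are not given: they have to be found in the camera images.
- reader: Label reader, fixed: grey housing 100 x 240 x 50 mm (its x, y, z); origin centre of the underside. Its -x side is the front, roughly toward the robot. The left half (+y) is the battery bay with the cover, centred on y = +65 mm, and a sprung steel clip on the front wall. In the right half a 14 mm post at x = +38, y = -104 mm rises to z = 300 mm and carries the lens above y = -65 mm.
- lens: Black round lens tube, 46 mm diameter at the mouth, 50 mm long, fixed on the reader's post. Origin at the centre of its glass front face (264 mm above the bench); its +z axis is the optical axis pointing out of the glass, sloping 40 degrees below level and toward the reader's front (-x of the reader).
- focus (a point): The reading point in the air on the lens axis, 100 mm in front of the glass, 200 mm above the bench, over the housing's right half (reader x = -30, y = -65 mm).
- cover (a joint): Hinge angle of the black battery cover (84 x 86 x 5 mm), rad: 0 shut (top face 55 mm above the bench), grows as the front edge rises; starts 0.35 to 0.6, propped by a weak spring. Hinge line along reader y at reader x = +42, z = 52.5 mm; front edge 87 mm from it. The clip resists at about 0.1 rad, needs 8 to 14 N near the front edge, then holds the cover below 0.03.
- cover_press (a point): Point on the cover's top face, in the middle of its width, 60 mm from the hinge line; moves with the cover.
- rack: Rack, fixed at any yaw: plywood base 108 x 126 x 6 mm, three parallel slots along its x, 48 mm apart in its y; origin centre of the underside. Paired aluminium cheeks at x = -38..-24 and +24..+38 mm hold the plates up to 26 mm above the bench; the middle 48 mm of each slot is open.
- plate: Notched filter plate: grey plastic, 90 x 8 x 50 mm (x length, y thickness, z height), 60 g, upright in one of the slots, bottom edge 6 mm and top edge 56 mm above the bench. Origin middle of bottom edge. A 10 x 10 mm notch is cut from the top corner at +x. The white frosted label, 24 mm wide, is on the +y face at that end (x = 20 to 44 mm): label facing you, the notch is upper left.
- label (a point): Centre of the frosted label strip: on the plate's +y face, x = 32 mm, y = 4 mm, z = 25 mm of the plate.
- blank_a: A blank plate, same size as the notched one, with four square corners and no label, in another slot. Origin middle of the bottom edge. Every plate has a dark filter disc of 30 mm near its middle.
- blank_b: A second blank plate, like the first.
Not all that is in view belongs to the job. Leave any red or yellow look-alike of the blank_a alone.

How it is judged:
By the outcome, as a careful person would: the job done as asked, in the order asked, and still so for the second after the job is handed in, while the arm keeps its last pose, push and grip.
It also fails if it takes over 54 s, if anything falls off the work surface, if the arm or the gripper's body presses on something with over 40 N, if the wrist force passes 120 N, or if a joint passes its speed limit or range.

### The arm

A 6-joint arm with a two-finger parallel gripper is mounted at the origin on a cart in front of the work surface, level with it; the furniture and walls round the work are solid. World frame = base frame: x ahead of the robot, y to its left, z up, the work surface at z = 0. Lengths are in mm, angles in rad, forces in N, time in s.
With the tool pointing down it reaches from about 300 to 775 mm from the base axis. Payload 14.6 kg.
Tool frame: the origin (TCP) lies at the very end of the fingers, on their centre line; the grasp point (between the pads) lies 19 mm behind it; z points along the fingers, y is the line along which they close (so a half turn about z gives the same grasp; the last joint's range is limited). The gripper opens to 94 mm and grips with 3 to 60 N. Pads are 16 mm wide; open, the fingers measure 119 mm over their backs; the gripper's body (75 mm by 177 mm) begins 78 mm behind the grasp point.
Start: joints at [-1.265, 0.3, 1.521, -0, 1.321, -0.067], TCP at [200.316, -512.213, 175.346] pointing down, gripper open.
Joint ranges: [-3.03, 3.03], [-0.79, 2.21], [0.23, 2.52], [-1.04, 4.18], [0, 3.07], [-2.55, 2.55]. Speed limits (rad/s): [2.22, 2.22, 2.57, 3.14, 3.14, 3.14].

### API

Orientations are given as [roll, pitch, yaw] about the fixed x, y, z axes, in that order (R = Rz(yaw) Ry(pitch) Rx(roll)).
In Python, from cell import manip, camera, get_calibration gives the robot as it stands. The module is installed in compiled form; this text tells all that it offers.
- The arm moves only by the tool jog_arm, never from a script. Its argument "plan" is one flat list of numbers, 6 for each row, row after row: the shift along the world's x, y, z in m, then the turn, a rotation vector about the world's x, y, z in degrees. A call has 1 to 20 rows; each row is the pose to reach, as a shift and turn from the pose commanded when the call began; what a row does not reach only later rows make up. A row lasts 1/10 s, in which the tool goes at most 50 mm and 8.59 degrees, less where a joint would pass 70% of its speed; a pose out of reach is approached as far as the arm can. A call with a gripper value outside its range is refused whole. "claw" is the finger opening in m, from 0 to 0.094, set as the call begins (left out, the last holds). The fingers move at their own pace and stop on an object; "force" is the grip in N (left out, the last holds). Time passes only in rows, so rows that repeat a pose let the fingers close. It gives the time, the measured TCP pose, the force, the opening and the grip force at its end, in the units of the state.
- manip.read_state(): the state, without advancing time (a new reading comes with each control period).
- camera(name): name is "scene" or "top" or "wrist"; returns (picture, depth): 420x560x3 uint8, red, green, blue; 420x560 float32, mm along the optical axis (not along the pixel's ray), 0 where there is no reading.
- get_calibration(name): a dict with "fx", "fy", "cx", "cy" (pixels), "origin" and "attitude" of the camera in the world. Camera axes: x right, y down, z forward; pixel columns grow to the right and rows downward; lengths in mm; the calibration is good to about 2 mm. A picture is of the moment at which its call begins: read the wrist's pose just before it. get_calibration takes no time and is no camera call; for the wrist camera it gives the pose at the moment of the call.
- manip.sign_off(): hands the job in; it is judged then, once.
The state is a dict: "clock": time; "joints": joint angles; "qd": joint speeds; "effort": joint torques, N m; "eef_pos": TCP position; "eef_rot": TCP orientation; "wrist_force": force on the tool from outside, world axes, zero at the start; "moment": the same for the moment, N m; "finger_gap": finger opening in mm; "finger_force": force on a finger pad.
Only numpy, scipy, OpenCV 4.12 (cv2) and the standard library are available. Lean on these libraries where they do the work, as an engineer would, in place of code of your own. Each camera call takes 0.05 s, during which the arm holds its last target. There are 200 camera calls.

## Working session

There is one attempt and no reset: what is moved stays moved. The work goes in short steps, Python scripts to look and compute and a tool call to move; the robot and the scene stay as the last step left them, time stands still between calls to the robot, and variables do not carry over. Pictures are saved under pics/ and viewed, at most 10 in all, crops included, and the job is handed in when it is done.

Besides the shell and the picture viewer there is one more tool, called by a JSON object that holds its "name" and its "arguments", one argument or row to a line. jog_arm: Moves the arm, as the interface text tells. Its arguments: {"type":"object","properties":{"plan":{"type":"array"},"claw":{"type":"number"},"force":{"type":"number"}},"required":["plan"]}

```bash
mkdir -p pics; cat > h.py <<'E'
import numpy as np, cv2
from cell import manip, camera, get_calibration
from scipy.spatial.transform import Rotation as R
def grab(n):
    c=get_calibration(n); p,d=camera(n); np.savez(f'{n}.npz',p=p,d=d); cv2.imwrite(f'pics/{n}_{int(manip.read_state()["clock"]*100)}.png',p[:,:,::-1]); return c,p,d
E
python3 - <<'E'
from h import *
s=manip.read_state();print(s)
for n in("scene","top"):
    c,p,d=grab(n);print(n,c)
E
ls pics
```

```text
{'clock': 0.0, 'joints': array([-1.26458518e+00,  3.00482786e-01,  1.52158041e+00,  9.83649195e-06,
        1.32070500e+00, -6.65839852e-02]), 'qd': array([ 0.00190793,  0.00046053,  0.00035437,  0.00020949, -0.00064255,
        0.00024831]), 'effort': array([ 1.29954356e-04, -5.31808734e+01, -3.52736843e+01,  7.08307000e-02,
        2.43933045e-02, -8.85335999e-05]), 'eef_pos': array([ 200.23864726, -511.9326845 ,  174.78022819]), 'eef_rot': array([-3.14042035e+00, -8.77211109e-05,  3.72792645e-01]), 'wrist_force': array([-0.00340957, -0.17159181, -1.26823826]), 'moment': array([ 0.00646778, -0.05899727, -0.01146108]), 'finger_force': 0.0, 'finger_gap': 93.642264349335}
scene {'fx': 522.8608394089024, 'fy': 522.8608394089024, 'cx': 279.7303238396965, 'cy': 207.0843840338522, 'origin': array([  52.11074548,  837.08594538, 1151.8848397 ]), 'attitude': array([-2.39756821e+00,  1.78995291e-03, -2.56290134e+00])}
top {'fx': 441.3539603861965, 'fy': 441.3539603861965, 'cx': 279.08398757252064, 'cy': 212.20045446556577, 'origin': array([ 336.8461505 ,   58.28743777, 1256.35740367]), 'attitude': array([-2.95884309, -0.00648382, -1.58397634])}
scene_5.png
top_10.png
```

View pics/scene_5.png

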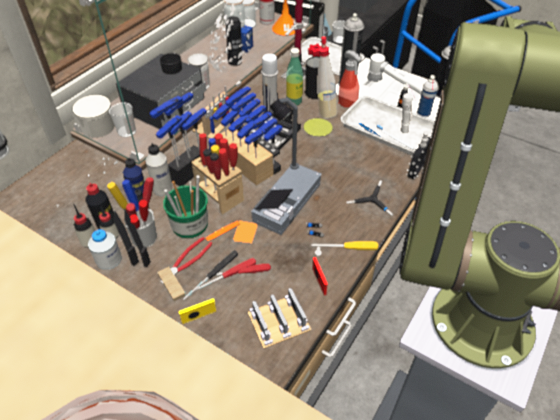

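View pics/top_10.png

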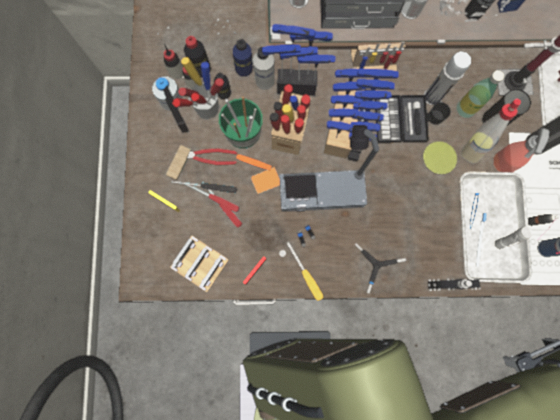

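Scene: the rack is at top-view (199,263) and the reader at (323,190), with the cover on its left half. The yellow (162,200) and red (255,270) plates are look-alikes to leave alone. Next I'll measure the rack and reader.

```bash
cat >> h.py <<'E'
def cloud(c,d):
    v,u=np.mgrid[:d.shape[0],:d.shape[1]]
    P=np.dstack([(u-c['cx'])*d/c['fx'],(v-c['cy'])*d/c['fy'],d])
    return P@R.from_euler('xyz',c['attitude']).as_matrix().T+c['origin']
def rect(m,W,zlo,zhi):
    pts=W[m&(W[...,2]>zlo)&(W[...,2]<zhi)][:,:2].astype(np.float32)
    return len(pts),cv2.minAreaRect(pts)
E
python3 - <<'E'
from h import *
for n in ("top","scene"):
    z=np.load(n+'.npz');c=get_calibration(n);W=cloud(c,z['d'])
    if n=="top":
        print('bench',W[240,180],W[150,180+80])
        m=np.zeros(W.shape[:2],bool);m[160:215,274:375]=1
        print('reader',rect(m,W,40,56)); print([ (v,u,W[v,u].round()) for v,u in[(190,345),(185,300),(196,300),(180,300),(150,370),(140,372)]])
        m[:]=0;m[232:295,165:232]=1
        print('rack base',rect(m,W,3,12)); 
        mm=m&(W[...,2]>45)&(W[...,2]<70); k,l,st,ce=cv2.connectedComponentsWithStats(mm.astype(np.uint8))
        for i in range(1,k):
            if st[i,4]>8: 
                q=W[l==i]; print(i,st[i],cv2.minAreaRect(q[:,:2].astype(np.float32)),q[:,2].max())
        p=z['p'];a=cv2.resize(p[225:300,160:240],(560,525),interpolation=cv2.INTER_CUBIC)
    else: b=cv2.resize(z['p'][280:350,240:320],(560,490)[:2],interpolation=cv2.INTER_CUBIC)
a=cv2.resize(a,(400,375));b=cv2.resize(b,(400,375))
cv2.imwrite('pics/rk.png',np.hstack([a,b])[:,:,::-1])
E
```

```text
bench [491.72042941 331.58226984  -1.51949937] [758.68985208 101.42688273  -3.46731265]
reader (1935, ((625.0966186523438, -77.54540252685547), (101.74066162109375, 240.05908203125), 2.443948268890381))
[(190, 345, array([ 622., -139.,   46.])), (185, 300, array([631., -11.,  74.])), (196, 300, array([595.,  -9.,  95.])), (180, 300, array([648., -12.,  64.])), (150, 370, array([ 756., -227.,   -6.])), (140, 372, array([ 679., -164.,  298.]))]
rack base (917, ((426.2034606933594, 279.1047668457031), (190.08241271972656, 175.34664916992188), 89.72998046875))
1 [173 238  20  29 120] ((451.6526184082031, 314.0244445800781), (10.20791244506836, 87.9912109375), 56.639766693115234) 59.66923366669971
2 [186 248  22  29 119] ((424.3096618652344, 273.9603576660156), (8.813150405883789, 88.53800964355469), 55.91724395751953) 61.57568453023964
3 [200 258  22  29 113] ((397.1209411621094, 234.1144561767578), (9.117559432983398, 89.04112243652344), 55.443870544433594) 60.113761404358456
```

View pics/rk.png

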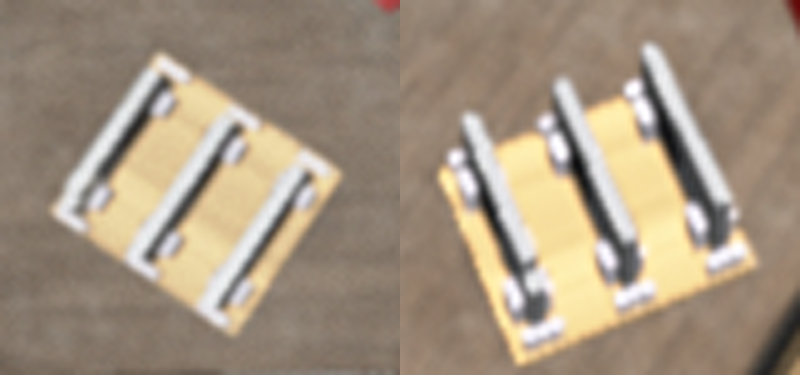

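The notch seems to be on the plate at top (186,253), lower-left end, but I'll confirm that up close. Cover first: closed fingers to above the press point at about (599,-14).

{"name": "jog_arm", "arguments": {
  "plan": [0.22,0.498,0,0,0,-18.9,0.22,0.498,0,0,0,-18.9,0.22,0.498,0,0,0,-18.9,0.22,0.498,0,0,0,-18.9,0.22,0.498,0,0,0,-18.9,0.22,0.498,0,0,0,-18.9,0.22,0.498,0,0,0,-18.9,0.22,0.498,0,0,0,-18.9,0.22,0.498,0,0,0,-18.9,0.22,0.498,0,0,0,-18.9,0.22,0.498,0,0,0,-18.9,0.22,0.498,0,0,0,-18.9,0.22,0.498,0,0,0,-18.9,0.22,0.498,0,0,0,-18.9,0.22,0.498,0,0,0,-18.9,0.22,0.498,0,0,0,-18.9],
  "claw": 0
}}

```text
clock: 1.7
eef_pos: [420.1, -15.1, 175.4]
eef_rot: [3.142, -0.0, 0.041]
wrist_force: [-0.9, 0.4, -0.6]
finger_gap: 0.4
finger_force: 0.0
```

```bash
python3 - <<'E'
from h import *
s=manip.read_state();print(s['joints'])
c,p,d=grab("wrist");print(c);W=cloud(c,d)
print(W[::70,::80].round())
E
ls pics
```

```text
[-1.23061290e-01  5.94418657e-03  1.85996335e+00 -3.40033455e-05
  1.27567801e+00  1.40660488e+00]
{'fx': 327.6663438783574, 'fy': 327.6663438783574, 'cx': 281.0018019622895, 'cy': 205.01300336546484, 'origin': array([487.17314246, -11.40903166, 384.4729927 ]), 'attitude': array([ 2.91460447e+00, -6.46229814e-05, -1.52962360e+00])}
[[[ 607.  289.    1.]
  [ 611.  205.    0.]
  [ 614.  121.    0.]
  [ 609.   34.   26.]
  [ 615.  -45.   19.]
  [ 607. -115.   50.]
  [ 610. -188.   51.]]

 [[ 538.  301.   -1.]
  [ 542.  212.    0.]
  [ 545.  124.   -1.]
  [ 549.   36.   -0.]
  [ 552.  -52.    0.]
  [ 556. -139.    1.]
  [ 560. -227.   -0.]]

 [[ 462.  305.    8.]
  [ 466.  219.   -0.]
  [ 470.  127.    0.]
  [ 473.   35.   -0.]
  [ 477.  -57.   -1.]
  [ 481. -149.   -1.]
  [ 485. -242.   -1.]]

 [[ 378.  325.   -1.]
  [ 382.  227.   -0.]
  [ 393.  121.   27.]
  [ 390.   34.   -1.]
  [ 394.  -62.   -0.]
  [ 398. -159.    0.]
  [ 402. -256.   -0.]]

 [[ 447.   59.  307.]
  [-116.  747. -793.]
  [-136.  461. -859.]
  [ 455.   -4.  320.]
  [ 456.  -21.  319.]
  [ -94. -524. -856.]
  [ -84. -856. -862.]]

 [[ 429.   58.  311.]
  [-406.  757. -762.]
  [-463.  473. -855.]
  [ 444.   -5.  327.]
  [ 445.  -21.  327.]
  [-422. -565. -857.]
  [-411. -914. -861.]]]
rk.png
scene_5.png
top_10.png
wrist_175.png
```

View pics/wrist_175.png

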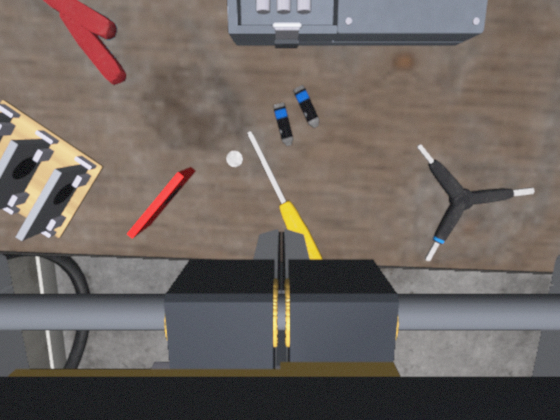

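The wrist view shows the reader front with the clip at (287,38), in line with the fingers. The rack's near corner is at left. Now moving over the cover and down close to it.

{"name": "jog_arm", "arguments": {
  "plan": [0.179,0.0015,0,0,0,0,0.179,0.0015,0,0,0,0,0.179,0.0015,0,0,0,0,0.179,0.0015,0,0,0,0,0.179,0.0015,-0.04,0,0,0,0.179,0.0015,-0.06,0,0,0,0.179,0.0015,-0.075,0,0,0,0.179,0.0015,-0.085,0,0,0,0.179,0.0015,-0.095,0,0,0,0.179,0.0015,-0.1,0,0,0,0.179,0.0015,-0.105,0,0,0,0.179,0.0015,-0.11,0,0,0,0.179,0.0015,-0.112,0,0,0,0.179,0.0015,-0.112,0,0,0]
}}

```text
clock: 3.15
eef_pos: [599.3, -12.7, 63.3]
eef_rot: [-3.142, 0.0, 0.043]
wrist_force: [0.3, -0.1, 0.6]
finger_gap: 0.1
finger_force: 0.0
```

{"name": "jog_arm", "arguments": {
  "plan": [0,0,-0.002,0,0,0,0,0,-0.003,0,0,0,0,0,-0.004,0,0,0,0,0,-0.005,0,0,0,0,0,-0.006,0,0,0,0,0,-0.007,0,0,0,0,0,-0.008,0,0,0,0,0,-0.008,0,0,0]
}}

```text
clock: 3.95
eef_pos: [599.2, -12.7, 55.2]
eef_rot: [-3.142, 0.0, 0.043]
wrist_force: [0.1, -0.4, 0.5]
finger_gap: 0.5
finger_force: 0.1
```

{"name": "jog_arm", "arguments": {
  "plan": [0,0,-0.001,0,0,0,0,0,-0.002,0,0,0,0,0,-0.002,0,0,0]
}}

```text
clock: 4.25
eef_pos: [599.2, -12.7, 53.2]
eef_rot: [-3.142, 0.0, 0.043]
wrist_force: [-0.7, 0.4, 0.7]
finger_gap: 0.6
finger_force: 0.1
```

No contact force yet, so I'll check by looking.

```bash
python3 - <<'E'
from h import *
c,p,d=grab("scene");W=cloud(c,d)
c,q,dq=grab("wrist")
a=cv2.resize(p[150:240,240:340],(444,400),interpolation=cv2.INTER_CUBIC)
cv2.imwrite('pics/c1.png',np.hstack([a,cv2.resize(q[:,110:490],(356,400))])[:,:,::-1])
E
```

```text
(no output)
```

View pics/c1.png

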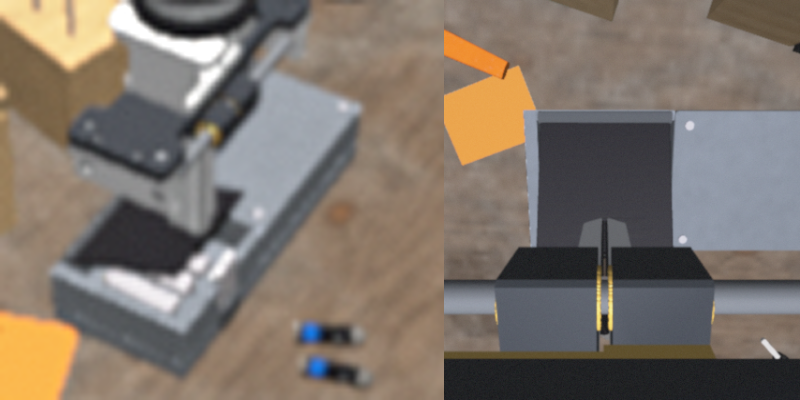

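```bash
python3 - <<'E'
from h import *
c,q,d=grab("wrist");W=cloud(c,d)
for v in range(115,262,12): print(v,W[v,235].round(1),W[v,330].round(1),W[v,440].round(1))
print(manip.read_state()['eef_pos'])
E
```

```text
115 [675.6  27.1   0. ] [678.7 -46.2   0.7] [ 682.5 -131.8   -1.4]
127 [666.5  19.3  56.1] [669.  -39.2  53.9] [ 672.1 -109.1   49.7]
139 [659.3  19.1  56.9] [661.9 -39.1  57.7] [ 664.7 -110.2   49.8]
151 [652.3  18.6  60.1] [654.7 -39.4  59.6] [ 657.2 -111.4   49.7]
163 [645.3  18.1  62.9] [647.8 -39.4  63.4] [ 649.6 -112.3   50.3]
175 [638.2  17.8  64.9] [640.7 -39.7  65.3] [ 641.7 -114.1   49.1]
187 [631.3  17.4  67.3] [633.9 -39.7  68.3] [ 633.9 -114.8   50. ]
199 [624.7  16.8  71.1] [627.2 -39.8  71.5] [ 625.8 -116.5   49.2]
211 [617.8  16.5  72.8] [620.2 -40.1  73.1] [ 618.  -116.9   50.8]
223 [611.   16.   75.2] [613.2 -40.5  74.3] [ 609.5 -118.7   49.9]
235 [604.4  15.6  77.9] [606.8 -40.4  77.8] [ 601.2 -119.6   50.6]
247 [597.8  15.2  80.2] [600.4 -40.5  80.6] [ 592.8 -120.7   50.9]
259 [591.4  14.8  82.9] [593.9 -40.7  83.1] [ 583.9 -122.4   50.3]
[599.32422895 -12.70821066  53.35457477]
```

```bash
python3 - <<'E'
from h import *
z=np.load('wrist.npz');c=get_calibration('wrist');W=cloud(c,z['d'])
for v in range(205,262,6): print(v,*[W[v,u].round() for u in(255,270,278,284,300)])
q=z['p'];cv2.imwrite('pics/c2.png',cv2.resize(q[180:300,190:370],(720,480),interpolation=cv2.INTER_CUBIC)[:,:,::-1])
E
```

```text
205 [622.   5.  72.] [622.  -4.  72.] [622.  -9.  71.] [622. -13.  71.] [623. -22.  71.]
211 [618.   5.  72.] [619.  -4.  73.] [619.  -9.  72.] [619. -13.  73.] [620. -22.  74.]
217 [615.   4.  74.] [615.  -5.  75.] [616.  -9.  75.] [616. -13.  74.] [616. -22.  74.]
223 [612.   4.  76.] [612.  -5.  77.] [612.  -9.  74.] [613. -13.  76.] [613. -22.  76.]
229 [608.   4.  77.] [609.  -5.  76.] [609. -10.  78.] [609. -13.  77.] [610. -23.  78.]
235 [605.   4.  78.] [610.  -5.  93.] [611. -10.  94.] [610. -13.  90.] [611. -22.  94.]
241 [602.   4.  79.] [611.  -6. 104.] [611. -10. 104.] [609. -13.  99.] [611. -21. 103.]
247 [599.   3.  81.] [611.  -6. 113.] [610. -10. 109.] [609. -13. 108.] [611. -21. 112.]
253 [610.   1. 119.] [610.  -6. 119.] [609. -10. 116.] [609. -13. 116.] [611. -20. 120.]
259 [610.   0. 126.] [610.  -6. 127.] [609. -10. 124.] [609. -13. 123.] [612. -20. 128.]
```

View pics/c2.png

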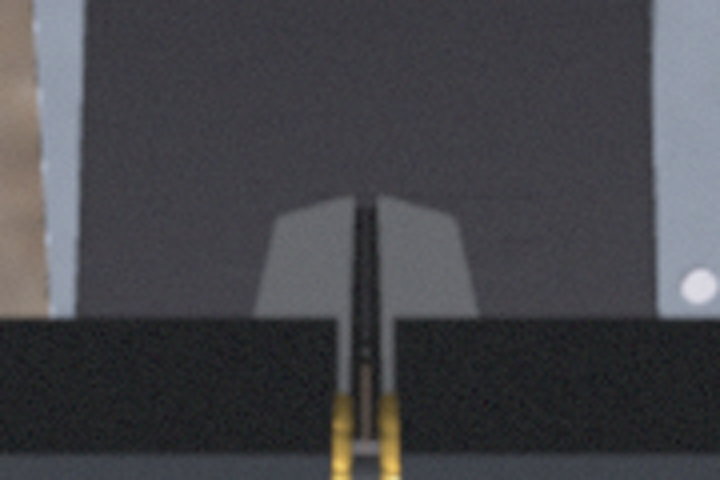

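{"name": "jog_arm", "arguments": {
  "plan": [0,0,-0.002,0,0,0,0,0,-0.004,0,0,0,0,0,-0.006,0,0,0,0,0,-0.006,0,0,0]
}}

```text
clock: 4.8
eef_pos: [599.1, -12.7, 46.9]
eef_rot: [-3.142, 0.001, 0.043]
wrist_force: [0.2, -0.2, 0.5]
finger_gap: 0.6
finger_force: 0.2
```

```bash
cat >> h.py <<'E'
def cover():
    c,q,d=grab("wrist");W=cloud(c,d)
    m=(W[...,0]>612)&(W[...,0]<660)&(abs(W[...,1]+12)<35)&(W[...,2]>45)&(W[...,2]<110)
    P=W[m];a=np.polyfit(P[:,0],P[:,2],1);print('cover',m.sum(),np.arctan(-a[0]),'z at 664',np.polyval(a,664),'z at 599',np.polyval(a,599))
E
python3 - <<'E'
from h import *
cover(); s=manip.read_state();print(s['eef_pos'],s['wrist_force'],s['finger_gap'])
z=np.load('wrist.npz');W=cloud(get_calibration('wrist'),z['d'])
for v in range(217,262,6): print(v,W[v,278].round(),W[v,320].round())
E
```

```text
cover 9880 0.2812916357670597 z at 664 55.73698126490166 z at 599 74.51894472500706
[599.23215881 -12.6924594   47.13894769] [-0.15662063 -0.27121054 -0.0238188 ] -0.03868788566570335
217 [616.  -9.  70.] [617. -34.  70.]
223 [613.  -9.  71.] [614. -34.  70.]
229 [609. -10.  72.] [610. -34.  72.]
235 [610. -10.  86.] [607. -34.  73.]
241 [611. -10.  97.] [604. -34.  75.]
247 [610. -10. 103.] [600. -35.  74.]
253 [609. -10. 109.] [597. -35.  77.]
259 [609. -10. 117.] [594. -35.  78.]
```

{"name": "jog_arm", "arguments": {
  "plan": [0,0,-0.003,0,0,0,0,0,-0.006,0,0,0,0,0,-0.009,0,0,0,0,0,-0.011,0,0,0,0,0,-0.013,0,0,0,0,0,-0.013,0,0,0]
}}

```text
clock: 5.45
eef_pos: [599.2, -12.7, 34.1]
eef_rot: [-3.142, 0.0, 0.043]
wrist_force: [-0.5, 0.8, -0.4]
finger_gap: 0.4
finger_force: 0.4
```

```bash
python3 - <<'E'
from h import *
cover(); s=manip.read_state();print(s['eef_pos'],s['wrist_force'],s['finger_gap'])
E
```

```text
cover 10406 0.11802868741451916 z at 664 55.150901743651005 z at 599 62.85859106157703
[599.30736019 -12.71493376  34.26315402] [-1.22979496  0.7635895   1.35586703] 0.7985188154540747
```

{"name": "jog_arm", "arguments": {
  "plan": [0,0,-0.0015,0,0,0,0,0,-0.003,0,0,0,0,0,-0.0045,0,0,0,0,0,-0.006,0,0,0,0,0,-0.0075,0,0,0,0,0,-0.0075,0,0,0]
}}

```text
clock: 6.1
eef_pos: [599.3, -12.7, 26.5]
eef_rot: [-3.142, 0.0, 0.043]
wrist_force: [-0.4, -0.5, 0.0]
finger_gap: 0.9
finger_force: 0.0
```

```bash
python3 - <<'E'
from h import *
cover(); s=manip.read_state();print(s['eef_pos'],s['wrist_force'],s['finger_gap'])
E
```

```text
cover 10696 0.01518829496678003 z at 664 54.842993308130204 z at 599 55.830308401503544
[599.31188772 -12.68980055  26.58718585] [-0.40038944 -0.44642163 -0.03079438] 0.5522395398109017
```

{"name": "jog_arm", "arguments": {
  "plan": [0,0,0.02,0,0,0,0,0,0.05,0,0,0,0,0,0.1,0,0,0,0,0,0.14,0,0,0,-0.03,0,0.16,0,0,0,-0.03,0,0.16,0,0,0]
}}

```text
clock: 6.75
eef_pos: [569.0, -12.7, 190.4]
eef_rot: [3.141, -0.005, 0.043]
wrist_force: [0.9, 0.3, 0.1]
finger_gap: 0.4
finger_force: 0.0
```

```bash
python3 - <<'E'
from h import *
cover(); s=manip.read_state();print(s['eef_pos'],s['wrist_force'],s['finger_gap'])
z=np.load('wrist.npz');W=cloud(get_calibration('wrist'),z['d'])
m=np.ones(W.shape[:2],bool);m[220:]=0
print(rect(m&(W[...,0]<690)&(W[...,0]>540)&(W[...,1]<60),W,45,60))
print(W[:220][(W[:220,:,2]>40)&(W[:220,:,2]<60)].min(0))
E
```

```text
cover 3270 0.01691273488939482 z at 664 54.860652213867006 z at 599 55.96008481113051
[569.33109248 -12.69555722 188.45896242] [-0.2088366   0.85971687  0.08445076] 0.5219705652849036
(21256, ((626.6714477539062, -76.17876434326172), (101.43008422851562, 239.81509399414062), 2.232807159423828))
[ 573.07410188 -197.62582331   40.00622626]
```

The cover is latched at 0.017 rad with nothing pressing on it. Next, a look at the rack.

{"name": "jog_arm", "arguments": {
  "plan": [-0.1,0.03,0.06,0,0,0,-0.21,0.283,0.06,0,0,0,-0.21,0.283,0.06,0,0,0,-0.21,0.283,0.06,0,0,0,-0.21,0.283,0.06,0,0,0,-0.21,0.283,0.06,0,0,0,-0.21,0.283,0.06,0,0,0,-0.21,0.283,0.06,0,0,0,-0.21,0.283,0.06,0,0,0,-0.21,0.283,0.06,0,0,0,-0.21,0.283,0.06,0,0,0],
  "claw": 0.036,
  "force": 30
}}

```text
clock: 7.9
eef_pos: [360.0, 269.5, 246.2]
eef_rot: [3.141, 0.001, 0.042]
wrist_force: [0.4, -0.3, 0.0]
finger_gap: 35.9
finger_force: 0.0
```

```bash
python3 - <<'E'
from h import *
s=manip.read_state();print(s['eef_pos'],s['joints'])
c,q,d=grab("wrist");W=cloud(c,d)
m=(W[...,2]>50)&(W[...,2]<64)&(W[...,0]>330)&(W[...,0]<520)&(W[...,1]>150)
k,l,st,ce=cv2.connectedComponentsWithStats(m.astype(np.uint8))
for i in range(1,k):
    if st[i,4]>60: P=W[l==i];print(i,st[i],cv2.minAreaRect(P[:,:2].astype(np.float32)),np.median(P[:,2]))
for v in range(215,262,5): print(v,W[v,255:310:9,2].round(),W[v,282,0].round())
cv2.imwrite('pics/rk2.png',q[:,:,::-1])
E
```

```text
[359.96167324 269.48510728 246.18263969] [ 5.61229879e-01  2.36586224e-02  1.67667623e+00 -1.18042167e-04
  1.44235828e+00  2.09029445e+00]
1 [227  70  44  62 528] ((457.27435302734375, 312.48956298828125), (8.719292640686035, 79.78666687011719), 56.173988342285156) 55.70808940663639
2 [255  96  49  66 518] ((426.8121337890625, 275.6142272949219), (7.9223737716674805, 89.3532485961914), 56.21548080444336) 55.75443892050737
3 [287 121  50  64 527] ((400.1502685546875, 235.72055053710938), (8.243136405944824, 89.59442138671875), 56.311954498291016) 55.67921476586412
215 [-855. -859. -863. -859. -859. -857. -756.] 80.0
220 [-862. -858. -857. -858. -861. -857. -763.] 59.0
225 [-860. -862. -861. -863. -857. -858. -765.] 36.0
230 [-863. -861. -860. -857. -860. -858. -761.] 16.0
235 [-856. -865. -861. -859. -859. -800. -759.] -7.0
240 [-858. -859. -858. -860. -866. -784. -754.] -29.0
245 [-862. -860. -862. -860. -864. -773. -760.] -52.0
250 [-861. -861. -861. -860. -860. -767. -759.] -74.0
255 [-864. -857. -857. -858. -862. -767. -762.] -96.0
260 [-863. -862. -857. -861. -862. -761. -758.] -120.0
```

View pics/rk2.png

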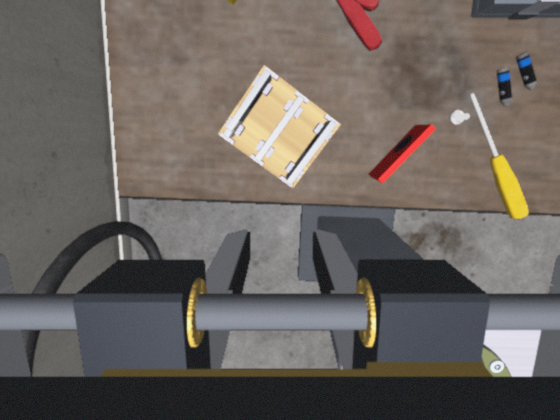

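Measured at the top edge, the plate at (250,100) px is 80 mm long and the other two are 89 mm (280,125 and 312,150). So (250,100) is the notched one, with the notch at its lower-left end. Red at (402,153) stays. I'll confirm that in a crop and check the finger length.

```bash
python3 - <<'E'
from h import *
z=np.load('wrist.npz');q=z['p'];d=z['d'];c=get_calibration('wrist');W=cloud(c,d);t=manip.read_state()['eef_pos']
for v in (228,232,236,240,246,252,258): print(v,*[(W[v,u]-t).round() for u in (238,243,247,316,321)])
M=R.from_euler('xyz',c['attitude']).as_matrix()
for o in([0,0,0],[0,18,0],[8,18,0],[8,18,28]):
    p=M.T@(t+np.array(o)-c['origin']);print(o,p[0]/p[2]*c['fx']+c['cx'],p[1]/p[2]*c['fy']+c['cy'])
cv2.imwrite('pics/rk3.png',cv2.resize(q[60:195,210:345],(600,600),interpolation=cv2.INTER_CUBIC)[:,:,::-1])
E
```

```text
228 [ -344.   166. -1107.] [ -343.   145. -1106.] [ -343.   129. -1108.] [ -300.  -148. -1006.] [-263. -150. -887.]
232 [10. 25. 34.] [10. 23. 33.] [10. 21. 32.] [ 11. -19.  31.] [ 12. -21.  35.]
236 [10. 25. 41.] [11. 22. 42.] [ 9. 20. 37.] [ 11. -18.  38.] [ 13. -20.  43.]
240 [11. 24. 49.] [10. 21. 47.] [10. 19. 45.] [ 10. -17.  43.] [ 13. -19.  50.]
246 [11. 22. 58.] [ 9. 20. 53.] [ 7. 19. 48.] [  8. -17.  47.] [ 12. -18.  56.]
252 [11. 21. 65.] [ 9. 20. 61.] [ 4. 19. 48.] [  6. -17.  49.] [ 11. -18.  62.]
258 [10. 21. 71.] [ 8. 19. 66.] [ 1. 19. 49.] [  3. -17.  50.] [ 11. -17.  69.]
[0, 0, 0] 282.39883842098016 232.49208951517318
[0, 18, 0] 255.44627886059098 231.42973827443763
[8, 18, 0] 255.7340352512947 219.88260263836253
[8, 18, 28] 252.1242933821599 232.9548335813322
```

View pics/rk3.png

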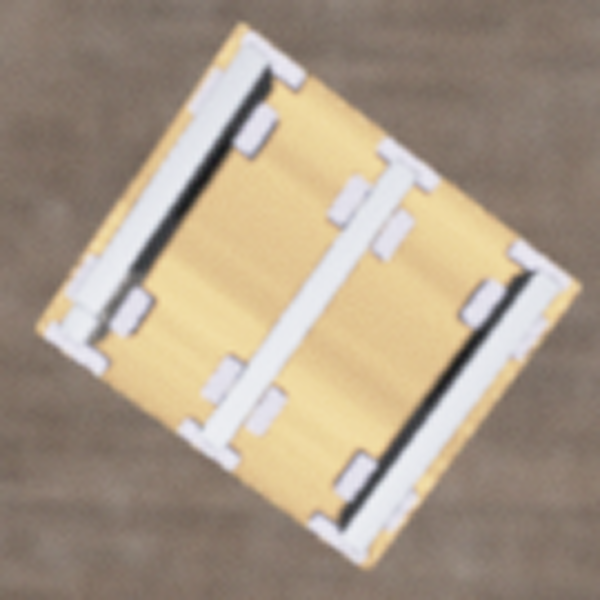

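```bash
cat > plan.py <<'E'
from h import *
from scipy.optimize import least_squares
D=np.array([[548.5,174.8,.3005,1.5216],[419,175.4,.0059,1.86],[448.2,246.2,.02366,1.67668]])
def wr(p,a,b): return p[0]+p[1]*np.sin(a)+p[2]*np.sin(a+b)+p[3]*np.cos(a+b), p[4]+p[1]*np.cos(a)+p[2]*np.cos(a+b)-p[3]*np.sin(a+b)
def res(p):
    x,z=wr(p,D[:,2],D[:,3]);return np.r_[x-D[:,0],z-D[:,1],(p[0]-60)*.003,p[3]*.003]
fit=least_squares(res,[60,350,400,0,100]).x
def fk(q,d):
    x,z=wr(fit,q[1],q[2]); B=R.from_euler('z',q[0])
    Rt=B*R.from_euler('y',q[1]+q[2])*R.from_euler('z',q[3])*R.from_euler('y',q[4])*R.from_euler('z',q[5])
    off=R.from_euler('z',np.pi/2)  # tool y at j6=0 is radial outward
    off=R.from_matrix(np.array([[0,1,0],[-1,0,0],[0,0,1]]).T)
    Rt=Rt*off
    return B.apply([x,36.5,z+d])+Rt.as_matrix()[:,2]*d,Rt
E
python3 - <<'E'
from plan import *
print(fit)
for q in([-1.26458518,.300482786,1.52158,0,1.3207,-.06658],[.56123,.02366,1.67668,0,1.44236,2.0903]):
    for sgn in (1,-1):
        q2=list(q);q2[5]*=sgn;p,r=fk(q2,250);print(p,r.as_matrix()[:,1])
for y in (.3728,.042):print(R.from_euler('xyz',[np.pi,0,y]).as_matrix()[:,1])
E
```

```text
[-5.41799232e-02  4.22724247e+02  4.46885658e+02  3.78571214e+01
 -8.11495913e+01]
[ 200.05965015 -511.7077642   174.85621539] [ 0.36421608 -0.93131374 -0.00116754]
[ 200.05965015 -511.7077642   174.85621539] [ 0.23734412 -0.97142493 -0.00116754]
[359.78362281 269.29670426 246.18715286] [ 4.17144773e-02 -9.99129421e-01  5.49741298e-04]
[359.78362281 269.29670426 246.18715286] [-8.82303113e-01  4.70681331e-01  5.49741298e-04]
[ 3.64224528e-01 -9.31311169e-01  1.22464680e-16]
[ 4.19876531e-02 -9.99118130e-01  1.22464680e-16]
```

```bash
cat >> plan.py <<'E'
lo=np.array([-3.03,-.79,.23,-1.04,0,-2.55]);hi=np.array([3.03,2.21,2.52,4.18,3.07,2.55])
def ik(p,M,d,seeds):
    best=None
    for s in seeds:
        def f(q):
            a,r=fk(q,d);return np.r_[(a-p)/100,(r.as_matrix()-M).ravel()]
        o=least_squares(f,np.clip(s,lo+1e-3,hi-1e-3),bounds=(lo,hi))
        if best is None or o.cost<best.cost:best=o
    return best.x,best.cost
a=np.radians(146.2);px=np.array([np.cos(a),np.sin(a),0]);pn=np.array([-np.sin(a),np.cos(a),0]);pz=np.array([0,0,1.])
Rp0=np.column_stack([px,pn,pz]);O0=np.array([453.1,315.3,6])
yr=np.radians(2.3);Rr=R.from_euler('z',yr).as_matrix();O_r=np.array([626.5,-76.5,0])
c,s=np.cos(np.radians(40)),np.sin(np.radians(40))
Rp1=Rr@np.column_stack([[0,-1,0],[c,0,s],[-s,0,c]])
F=O_r+Rr@np.array([-30,-65,200]);O1=F-Rp1@np.array([32,4,25])
def tool(th,sg,gx,gz,ext=28):
    z=np.array([-np.sin(th),0,-np.cos(th)]);y=np.array([0,sg,0.]);M=np.column_stack([np.cross(y,z),y,z])
    return np.array([gx,0,gz])+ext*z,M   # TCP in plate frame
seeds=[[j1,.2,1.6,j4,1.4,j6] for j1 in(0.3,-.3) for j4 in(0,.7,-.7,3) for j6 in(-2,0,2)]
E
python3 - <<'E'
from plan import *
for sg in(1,-1):
  for th in np.radians([-45,-30,-15,0,15,30,45]):
    t,M=tool(th,sg,-8,34)
    o=[]
    for d in(200,300):
        for Rp,O in((Rp0,O0),(Rp1,O1)):
            q,cst=ik(O+Rp@t,Rp@M,d,seeds); o.append((round(cst,4),q.round(2).tolist()))
    if min(max(o[0][0],o[1][0]),max(o[2][0],o[3][0]))<.01: print(sg,np.degrees(th).round(),*o,sep='\n   ')
E
```

```text
1
   -45.0
   (np.float64(0.0), [0.35, 0.68, 1.5, 0.61, 1.51, 2.3])
   (np.float64(0.0073), [-0.06, 0.28, 1.7, -1.04, 0.81, 0.83])
   (np.float64(0.0), [0.26, 0.8, 1.37, 0.56, 1.56, 2.24])
   (np.float64(0.017), [0.07, 0.25, 1.81, -1.04, 0.88, 0.96])
1
   -30.0
   (np.float64(0.0), [0.4, 0.6, 1.55, 0.45, 1.32, 2.37])
   (np.float64(0.0), [-0.12, 0.22, 1.76, -0.85, 0.57, 0.63])
   (np.float64(0.0), [0.33, 0.67, 1.47, 0.42, 1.35, 2.33])
   (np.float64(0.0), [-0.02, 0.14, 1.94, -1.01, 0.58, 0.88])
1
   -15.0
   (np.float64(0.0), [0.46, 0.54, 1.6, 0.25, 1.14, 2.5])
   (np.float64(0.0), [-0.21, 0.2, 1.76, -0.22, 0.47, 0.01])
   (np.float64(0.0), [0.42, 0.57, 1.57, 0.24, 1.16, 2.47])
   (np.float64(0.0), [-0.18, 0.08, 1.95, -0.31, 0.39, 0.12])
1
   0.0
   (np.float64(0.0091), [0.5, 0.49, 1.66, 0.08, 0.98, 2.55])
   (np.float64(0.0), [-0.3, 0.2, 1.74, 0.4, 0.57, -0.61])
   (np.float64(0.0077), [0.49, 0.49, 1.67, 0.08, 0.98, 2.55])
   (np.float64(0.0), [-0.35, 0.09, 1.92, 0.51, 0.52, -0.75])
1
   45.0
   (np.float64(0.0173), [0.75, 0.53, 1.78, -1.04, 0.95, -2.55])
   (np.float64(0.0), [-0.48
[... 954 characters left out ...]
1.7, -0.32, 0.88, -0.19])
   (np.float64(0.0), [-0.38, 0.25, 1.7, 0.75, 0.8, 2.2])
   (np.float64(0.0), [0.65, 0.47, 1.73, -0.32, 0.88, -0.13])
   (np.float64(0.0), [-0.48, 0.17, 1.85, 0.83, 0.81, 2.02])
-1
   30.0
   (np.float64(0.0), [0.68, 0.49, 1.74, -0.68, 0.86, 0.13])
   (np.float64(0.0), [-0.44, 0.32, 1.64, 0.94, 1.06, 2.04])
   (np.float64(0.0), [0.77, 0.49, 1.78, -0.69, 0.88, 0.24])
   (np.float64(0.0), [-0.58, 0.3, 1.75, 0.96, 1.1, 1.87])
-1
   45.0
   (np.float64(0.0), [0.74, 0.52, 1.77, -1.02, 0.94, 0.44])
   (np.float64(0.0), [-0.48, 0.4, 1.57, 1.05, 1.32, 1.95])
   (np.float64(0.0), [0.88, 0.56, 1.8, -1.01, 0.98, 0.57])
   (np.float64(0.0), [-0.63, 0.45, 1.62, 1.02, 1.38, 1.8])
```

Crop confirms the left plate has the notched corner, at its lower-left end. The fingers really end about 28 mm short of the reported TCP, as shown by both the cover contact and depth. A 22° lean keeps j6 in range at both the rack and the lens. Computing the moves.

```bash
cat >> plan.py <<'E'
th=np.radians(-22);T,MT=tool(th,1,-4,34)
E
python3 - <<'E'
from plan import *
st=manip.read_state();Rc=R.from_euler('xyz',st['eef_rot']);pc=st['eef_pos']
Rg=R.from_matrix(Rp0@MT);pg=O0+Rp0@T
print('cur',pc,'grasp',pg,'delta',pg-pc,'rotvec',np.degrees((Rg*Rc.inv()).as_rotvec()))
Rf=R.from_matrix(Rp1@MT);pf=O1+Rp1@T
rv=(Rf*Rg.inv()).as_rotvec();print('final',pf,'from grasp',pf-pg,np.degrees(rv),np.degrees(np.linalg.norm(rv)),'F',F)
for d in(200,300):
    for h in(90,0): print(ik(pg+[0,0,h],Rg.as_matrix(),d,seeds)[0].round(2))
    P=[pg+[0,0,120]]; mid=pf+np.array([-120,30,20]);q=None
    for t in np.linspace(0,1,7):
        r=R.from_rotvec(rv*t)*Rg;p=(pg+[0,0,150])*(1-t)+mid*t
        q,cst=ik(p,r.as_matrix(),d,seeds if q is None else [q]);print(round(t,2),p.round(),q.round(2),round(cst,4))
    print(ik(pf,Rf.as_matrix(),d,[q]))
E
```

```text
cur [359.98492603 269.40770235 246.33264744] grasp [447.70775456 318.90979369  14.03885207] delta [  87.72282853   49.50209134 -232.29379537] rotvec [  6.07699863  21.48167777 -35.72814866]
final [ 605.94085532 -116.84656333  184.43585644] from grasp [ 158.23310076 -435.75635702  170.39700437] [-42.73999087 -23.93554496 119.97172169] 129.5871565303582 F [ 599.13273466 -142.65158946  200.        ]
[0.44 0.45 1.53 0.33 1.38 2.5 ]
[0.44 0.56 1.59 0.35 1.22 2.44]
0.0 [448. 319. 164.] [0.44 0.39 1.46 0.33 1.5  2.54] 0.0
0.17 [454. 251. 171.] [0.4  0.35 1.48 0.09 1.58 2.21] 0.0
0.33 [460. 184. 178.] [ 0.36  0.29  1.54 -0.14  1.55  1.88] 0.0
0.5 [467. 116. 184.] [ 0.31  0.2   1.66 -0.36  1.42  1.56] 0.0
0.67 [473.  48. 191.] [ 0.23  0.09  1.79 -0.54  1.2   1.24] 0.0
0.83 [480. -19. 198.] [ 0.08 -0.02  1.93 -0.65  0.89  0.88] 0.0
1.0 [486. -87. 204.] [-0.15 -0.1   2.03 -0.54  0.53  0.33] 0.0
(array([-0.17152423,  0.2060092 ,  1.75787872, -0.53929644,  0.48857641,
        0.31955346]), np.float64(1.3024380945544994e-21))
[0.38 0.49 1.48 0.32 1.4  2.45]
[0.38 0.61 1.53 0.33 1.24 2.4 ]
0.0 [448. 319. 164.] [0.38 0.44 1.41 0.31 1.52 2.49] 0.0
0.17 [454. 251. 171.] [0.38 0.42 1.4  0.09 1.59 2.2 ] 0.0
0.33 [460. 184. 178.] [ 0.39  0.35  1.48 -0.13  1.56  1.9 ] 0.0
0.5 [467. 116. 184.] [ 0.38  0.24  1.62 -0.35  1.43  1.62] 0.0
0.67 [473.  48. 191.] [ 0.33  0.1   1.82 -0.54  1.22  1.35] 0.0
0.83 [480. -19. 198.] [ 0.21 -0.07  2.03 -0.7   0.93  1.03] 0.0
1.0 [486. -87. 204.] [-0.06 -0.22  2.21 -0.67  0.53  0.51] 0.0
(array([-0.11414648,  0.1035516 ,  1.95214442, -0.70550926,  0.4440593 ,
        0.5327558 ]), np.float64(1.3638615728142885e-29))
```

{"name": "jog_arm", "arguments": {
  "plan": [0.03,0.02,-0.04,1.2,4.3,-7.1,0.06,0.04,-0.08,2.4,8.6,-14.3,0.088,0.0495,-0.11,3.6,12.9,-21.4,0.088,0.0495,-0.13,4.9,17.2,-28.6,0.088,0.0495,-0.14,6.1,21.5,-35.7,0.088,0.0495,-0.152,6.1,21.5,-35.7,0.088,0.0495,-0.152,6.1,21.5,-35.7,0.088,0.0495,-0.152,6.1,21.5,-35.7,0.088,0.0495,-0.152,6.1,21.5,-35.7]
}}

```text
clock: 8.85
eef_pos: [447.5, 320.3, 96.1]
eef_rot: [-3.138, 0.381, -0.584]
wrist_force: [0.1, 0.2, 0.3]
finger_gap: 35.9
finger_force: 0.0
```

```bash
python3 - <<'E'
from plan import *
st=manip.read_state();Rc=R.from_euler('xyz',st['eef_rot']);pc=st['eef_pos'];print(st['joints'].round(2))
Rg=R.from_matrix(Rp0@MT);pg=O0+Rp0@T
print(pc,pg-pc,np.degrees((Rg*Rc.inv()).as_rotvec()))
for d in range(100,401,50): print(d,fk(st['joints'],d)[0].round(1))
c,q,d=grab('wrist');W=cloud(c,d)
m=(W[...,2]>50)&(W[...,2]<64)&(W[...,0]>330)&(W[...,0]<520)&(W[...,1]>150)
k,l,s_,ce=cv2.connectedComponentsWithStats(m.astype(np.uint8))
for i in range(1,k):
    if s_[i,4]>60: P=W[l==i];print(i,s_[i],cv2.minAreaRect(P[:,:2].astype(np.float32)),np.median(P[:,2]))
E
ls -t pics|head -1
```

```text
[0.38 0.5  1.48 0.32 1.39 2.44]
[447.47138756 320.27367246  96.08668691] [  0.236367    -1.36387876 -82.04783484] [-0.09481873  0.23422547 -0.23833119]
100 [509.3 278.3  81.8]
150 [493.9 288.7  85.4]
200 [478.5 299.1  89. ]
250 [463.1 309.6  92.6]
300 [447.6 320.   96.2]
350 [432.2 330.4  99.8]
400 [416.8 340.9 103.3]
1 [280 130  11  96 993] ((457.5606689453125, 312.730712890625), (7.412055015563965, 80.64473724365234), 56.360660552978516) 55.78599012940859
2 [ 336  130   26  106 1259] ((426.4508056640625, 276.3196105957031), (8.36957836151123, 91.53272247314453), 56.18170928955078) 55.630250065916755
3 [ 393  130   39  106 1414] ((400.37738037109375, 236.16629028320312), (9.27470588684082, 91.07829284667969), 55.81110382080078) 55.592437113029675
wrist_890.png
```

{"name": "jog_arm", "arguments": {
  "plan": [0.0005,-0.001,-0.03,0,0,0,0.0005,-0.001,-0.05,0,0,0,0.0005,-0.001,-0.065,0,0,0,0.0005,-0.001,-0.075,0,0,0,0.0005,-0.001,-0.082,0,0,0,0.0005,-0.001,-0.082,0,0,0,0.0005,-0.001,-0.082,0,0,0]
}}

```text
clock: 9.6
eef_pos: [448.2, 319.0, 13.5]
eef_rot: [-3.139, 0.383, -0.587]
wrist_force: [-0.0, -0.0, -0.5]
finger_gap: 35.9
finger_force: 0.0
```

```bash
python3 - <<'E'
from h import *
c,q,d=grab('wrist');c2,q2,d2=grab('scene')
a=cv2.resize(q2[270:360,225:335],(400,327),interpolation=cv2.INTER_CUBIC)
b=cv2.resize(q,(400,300));b=np.vstack([b,np.zeros((27,400,3),np.uint8)])
cv2.imwrite('pics/g.png',np.hstack([a,b])[:,:,::-1])
W=cloud(c,d);t=manip.read_state()['eef_pos'];print(t)
E
```

```text
[448.22618785 318.96263399  13.56754985]
```

View pics/g.png

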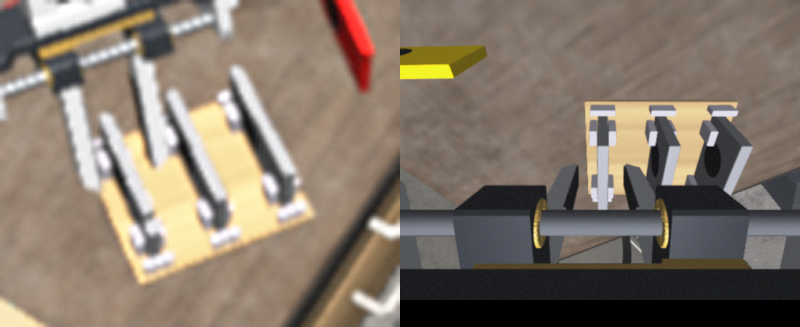

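The fingers straddle the notched plate, so I'm closing.

{"name": "jog_arm", "arguments": {
  "plan": [0,0,0,0,0,0,0,0,0,0,0,0,0,0,0,0,0,0,0,0,0,0,0,0,0,0,0,0,0,0,0,0,0,0,0,0],
  "claw": 0,
  "force": 25
}}

```text
clock: 10.3
eef_pos: [447.8, 318.7, 12.9]
eef_rot: [-3.14, 0.384, -0.588]
wrist_force: [-0.1, -0.2, 0.9]
finger_gap: 7.7
finger_force: 25.0
```

Gripped at 7.7 mm with 25 N. Lifting straight up.

{"name": "jog_arm", "arguments": {
  "plan": [0,0,0.01,0,0,0,0,0,0.03,0,0,0,0,0,0.05,0,0,0,0,0,0.07,0,0,0,0,0,0.09,0,0,0,0,0,0.09,0,0,0]
}}

```text
clock: 10.9
eef_pos: [449.0, 319.3, 105.8]
eef_rot: [-3.136, 0.381, -0.586]
wrist_force: [-0.5, 0.6, -1.1]
finger_gap: 7.7
finger_force: 25.0
```

```bash
python3 - <<'E'
from plan import *
st=manip.read_state();Rc=R.from_euler('xyz',st['eef_rot']);pc=st['eef_pos']
Rf=R.from_matrix(Rp1@MT);pf=O1+Rp1@T
rv=(Rf*Rc.inv()).as_rotvec();print(pc,'final',pf,pf-pc,np.degrees(rv),np.linalg.norm(np.degrees(rv)))
mid=pf+np.array([-130,20,30])-pc
for t in (.35,.7,1): print(t,(mid*t).round(),(np.degrees(rv)*t).round(1))
c,q,d=grab('top');W=cloud(c,d)
m=(W[...,2]>45)&(W[...,2]<70)&(W[...,0]>330)&(W[...,0]<520)&(W[...,1]>150)
k,l,s_,ce=cv2.connectedComponentsWithStats(m.astype(np.uint8));print(s_[1:])
E
```

```text
[448.99432495 319.33558281 105.76072276] final [ 605.94085532 -116.84656333  184.43585644] [ 156.94653037 -436.18214615   78.67513369] [-43.13056144 -23.96993712 119.72852012] 129.49796039148774
0.35 [   9. -146.   38.] [-15.1  -8.4  41.9]
0.7 [  19. -291.   76.] [-30.2 -16.8  83.8]
1 [  27. -416.  109.] [-43.1 -24.  119.7]
[]
```

{"name": "jog_arm", "arguments": {
  "plan": [0.002,-0.025,0.007,-2.6,-1.4,7.2,0.003,-0.05,0.013,-5.2,-2.9,14.4,0.005,-0.075,0.02,-7.8,-4.3,21.5,0.006,-0.1,0.026,-10.3,-5.8,28.7,0.008,-0.125,0.033,-12.9,-7.2,35.9,0.01,-0.15,0.039,-15.5,-8.6,43.1,0.011,-0.175,0.046,-18.1,-10.1,50.3,0.013,-0.2,0.052,-20.7,-11.5,57.5,0.015,-0.225,0.059,-23.3,-13,64.6,0.016,-0.25,0.065,-25.9,-14.4,71.8,0.018,-0.275,0.072,-28.4,-15.8,79,0.019,-0.3,0.078,-31,-17.3,86.2,0.021,-0.325,0.085,-33.6,-18.7,93.4,0.023,-0.35,0.092,-36.2,-20.2,100.5,0.024,-0.375,0.098,-38.8,-21.6,107.7,0.026,-0.4,0.105,-41.4,-23,115,0.027,-0.416,0.109,-43.1,-24,119.7,0.027,-0.416,0.109,-43.1,-24,119.7,0.027,-0.416,0.109,-43.1,-24,119.7,0.027,-0.416,0.109,-43.1,-24,119.7]
}}

```text
clock: 12.95
eef_pos: [474.9, -96.6, 211.3]
eef_rot: [2.403, 0.29, 1.353]
wrist_force: [-0.2, 0.0, -1.0]
finger_gap: 7.9
finger_force: 25.0
```

```bash
cat > rem.py <<'E'
from plan import *
st=manip.read_state();Rc=R.from_euler('xyz',st['eef_rot']);pc=st['eef_pos']
Rf=R.from_matrix(Rp1@MT);pf=O1+Rp1@T
print(pc,st['joints'].round(2),'to go',pf-pc,np.degrees((Rf*Rc.inv()).as_rotvec()),st['finger_gap'])
for n in('scene','top','wrist'):
    c,q,d=grab(n);W=cloud(c,d)
    # express near plate in predicted plate frame
    Rp=Rc.as_matrix()@MT.T;O=pc-Rp@T
    L=(W-O)@Rp
    m=(abs(L[...,0])<47)&(abs(L[...,2]-25)<30)&(abs(L[...,1])<12)
    print(n,m.sum())
    for x0,x1 in((-45,-20),(14,30),(30,45)):
      for z0,z1 in ((0,17),(17,33),(33,50)):
        k=m&(L[...,0]>x0)&(L[...,0]<x1)&(L[...,2]>z0)&(L[...,2]<z1)
        if k.sum()>15: print((x0,x1),(z0,z1),k.sum(),np.median(L[k],0).round(1))
    if m.sum()>50: print(np.percentile(L[m],[1,99],axis=0).round(1))
    np.savez('L_'+n,L=L,p=q)
E
python3 rem.py
```

```text
[474.90382071 -96.58773698 211.30032301] [-0.09 -0.26  2.22 -0.62  0.53  0.44] to go [131.03703461 -20.25882635 -26.86446656] [-7.67633591e-05  1.76927204e-01  1.65133746e-01] 7.946996390252795
scene 159
(-45, -20) (0, 17) 19 [-36.9   3.3   7.9]
(-45, -20) (17, 33) 23 [-38.8   2.8  24.1]
(-45, -20) (33, 50) 37 [-34.5   1.7  46.5]
[[-46.4  -9.7   0.3]
 [ 38.8  10.   54.2]]
top 274
(14, 30) (0, 17) 20 [21.9  3.7  9.6]
(14, 30) (17, 33) 26 [22.5  3.5 23.6]
(14, 30) (33, 50) 42 [22.4  2.8 43.8]
(30, 45) (0, 17) 22 [38.2  3.4  8.5]
(30, 45) (17, 33) 27 [37.3  3.3 25.6]
(30, 45) (33, 50) 29 [37.9  3.1 41.4]
[[-23.4  -5.1   1. ]
 [ 45.6   6.2  52.4]]
wrist 2504
(-45, -20) (0, 17) 165 [-44.6   1.7   8.8]
(-45, -20) (17, 33) 203 [-44.6   1.6  25.4]
(-45, -20) (33, 50) 746 [-37.6   1.6  49. ]
(14, 30) (33, 50) 56 [16.4  2.3 49.6]
[[-45.2 -10.9   2.8]
 [ 16.6  11.1  54.1]]
```

The plate sits in the grip as predicted. Moving in to the reading point.

{"name": "jog_arm", "arguments": {
  "plan": [0.02,-0.003,-0.004,0,0,0,0.045,-0.007,-0.009,0,0,0,0.07,-0.011,-0.014,0,0.1,0.1,0.09,-0.014,-0.018,0,0.2,0.2,0.11,-0.017,-0.022,0,0.2,0.2,0.12,-0.019,-0.025,0,0.2,0.2,0.128,-0.02,-0.026,0,0.2,0.2,0.131,-0.02,-0.027,0,0.2,0.2,0.131,-0.02,-0.027,0,0.2,0.2,0.131,-0.02,-0.027,0,0.2,0.2]
}}

```text
clock: 14.1
eef_pos: [605.5, -117.1, 185.1]
eef_rot: [2.405, 0.292, 1.358]
wrist_force: [-1.0, -0.6, -0.8]
finger_gap: 7.9
finger_force: 25.0
```

```bash
python3 rem.py; python3 - <<'E'
from plan import *
for n in('scene','top'):
    z=np.load(n+'.npz');W=cloud(get_calibration(n),z['d']);L=(W-O_r)@Rr
    m=(abs(L[...,0]-38)<15)&(abs(L[...,1]+104)<15)&(L[...,2]>280)&(L[...,2]<315)
    print(n,'post top (38,-104,300)',m.sum(),np.median(L[m],0) if m.any() else '')
    m=(abs(L[...,0]-30)<100)&(abs(L[...,1])<125)&(abs(L[...,2]-50)<4);print('housing z',np.median(L[m],0),m.sum())
a=np.load('scene.npz')['p'][120:260,210:370];b=np.load('top.npz')['p'][110:230,260:400]
cv2.imwrite('pics/f.png',np.hstack([cv2.resize(a,(400,400),interpolation=3),cv2.resize(b,(400,400),interpolation=3)])[:,:,::-1])
E
```

```text
[ 605.46889148 -117.09175665  185.07089806] [-0.11  0.1   1.95 -0.71  0.44  0.53] to go [ 0.47196384  0.24519332 -0.63504161] [ 0.06622141  0.04350408 -0.08200934] 7.91603806497076
scene 108
(-45, -20) (33, 50) 29 [-29.7   2.2  45. ]
[[-46.8 -11.1   1.2]
 [ -1.2  10.7  54.2]]
top 198
(14, 30) (0, 17) 16 [23.6  3.5 10.3]
(14, 30) (17, 33) 19 [22.2  3.6 25.9]
(14, 30) (33, 50) 24 [22.1  3.  44. ]
(30, 45) (0, 17) 18 [37.1  3.5 10.1]
(30, 45) (17, 33) 17 [36.8  3.3 25.5]
(30, 45) (33, 50) 24 [37.8  2.2 40. ]
[[-39.4  -6.4   2.6]
 [ 46.    5.8  52.9]]
wrist 2506
(-45, -20) (0, 17) 189 [-44.3   2.2   9.1]
(-45, -20) (17, 33) 224 [-44.3   2.2  26.2]
(-45, -20) (33, 50) 760 [-38.7   1.6  49. ]
(14, 30) (33, 50) 45 [16.3  2.2 49.7]
[[-44.9 -10.8   2.8]
 [ 16.6  11.1  54.1]]
scene post top (38,-104,300) 28 [ 44.17577662 -93.18015319 285.95445608]
housing z [ -1.07979759 -12.35428958  49.84967996] 1370
top post top (38,-104,300) 54 [ 45.37760762 -96.67145549 290.003171  ]
housing z [ 0.73063965 28.67581469 50.53661683] 1088
```

View pics/f.png

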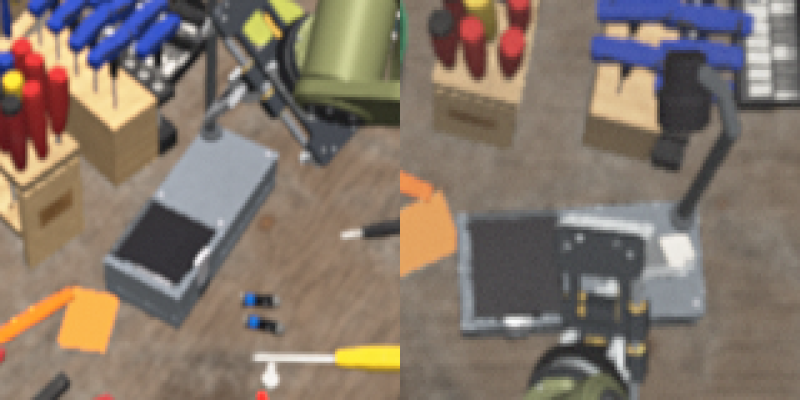

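The cover is shut, and the white label (right half of the crop, 675,250) faces up toward the lens with nothing touching the plate. A small trim and settle, then hand in.

{"name": "jog_arm", "arguments": {
  "plan": [0,0,0,0,0,0,0,0,0,0,0,0,0,0,0,0,0,0,0,0,0,0,0,0,0,0,0,0,0,0]
}}

```text
clock: 14.75
eef_pos: [605.8, -117.2, 184.8]
eef_rot: [2.405, 0.292, 1.358]
wrist_force: [-0.3, -0.5, -1.1]
finger_gap: 7.8
finger_force: 25.0
```

```bash
python3 - <<'E'
from cell import manip
s=manip.read_state();print(s['eef_pos'],abs(s['qd']).max(),s['finger_force'])
print(manip.sign_off())
E
```

```text
[ 605.79723874 -117.21815868  184.80649445] 0.002082815633543231 24.983093440532684
the job is handed in; nothing more can be done
None
```

I handed the job in at about 15 s of the 54 s: the battery cover is clipped shut (about 0.017 rad), and the arm is holding the notched plate with its label at the reading point, facing the lens and within about 1 mm of the planned pose; no verdict came back.

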